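# Set the third filter by its clicks, then press the shutter

## Robot

A 6-joint arm with a two-finger parallel gripper is mounted at the origin on the work surface. World frame = base frame: x ahead of the robot, y to its left, z up, the work surface at z = 0. Lengths are in mm, angles in rad, forces in N, time in s.
With the tool pointing down it reaches from about 325 to 875 mm from the base axis. Payload 4.4 kg.
Tool frame: the origin (TCP) lies on the centre line of the jaws, within the pads' length; the fingertips stand ahead of it and the grasp point (between the pads) lies 6 mm ahead of it (ctrl.tcp_to_tips is the z of the fingertips in the tool frame, in mm); z points along the fingers, y is the direction in which the jaws open and shut (so a half turn about z gives the same grasp; the last joint's range is limited). The gripper opens to 85 mm and grips with 20 to 120 N. Pads are 22 mm wide; open, the fingers measure 114 mm over their backs; the gripper's body (76 mm by 85 mm) begins 54 mm behind the grasp point. The pads swing forward as they close: fully open they stand 13 mm farther back than shut.
Start: joints at [1.143, 0.207, 1.542, -0, 1.393, -0.15], TCP at [157.145, 553.112, 256.282] pointing down, gripper open.
Joint ranges: [-2.73, 2.73], [-0.86, 2.22], [0.23, 2.46], [-1.11, 4.25], [0.08, 2.63], [-2.82, 2.82]. Speed limits (rad/s): [2.79, 2.79, 3.14, 3.14, 3.14, 3.14].

## Interface

Orientations are given as a 3x3 rotation matrix whose columns are the frame's x, y, z axes.
In Python, from plant import ctrl, sensors, optics gives the robot as it stands. Calls block until the motion is done:
- ctrl.move_ptp(position, orientation): joint-space move of the TCP to a pose.
- ctrl.move_l(position, rot=None, vel=150, threshold=None): straight line of the TCP; rot=None keeps the orientation; vel is the mean speed in mm/s. With threshold (N) it stops when the force on the tool has changed by that much, and returns True; else False.
- ctrl.set_joints(angles): joint-space move.
- ctrl.gripper_to(opening, force=None): finger opening in mm; force is the grip in N (None keeps the last); returns when the fingers have stopped.
- ctrl.hold(seconds).
- ctrl.solve_ik(position, orientation): joint angles nearest the present ones, or None.
- sensors.read_state(): the state.
- optics.grab_frame(name): name is "scene" or "top" or "wrist"; returns (picture, depth): 480x640x3 uint8, red, green, blue; 480x640 float32, mm along the optical axis (not along the pixel's ray), 0 where there is no reading.
- optics.camera_params(name): a dict with "mtx" (3x3 intrinsics, pixels), "R" (3x3) and "t" (3): a world point X has camera coordinates R X + t; the wrist camera has in their place "T_tool_cam" (4x4, takes a point from camera to tool coordinates, whose origin is the TCP and whose axes are the flange's). Camera axes: x right, y down, z forward; pixel columns grow to the right and rows downward; lengths in mm; the calibration is good to about 2 mm. A picture is of the moment at which its call begins: read the wrist's pose just before it. camera_params takes no time and is no camera call.
A pose or a line that the arm cannot do raises ctrl.MotionError and nothing moves.
- ctrl.finish_job(): hands the job in, once; it reports no verdict.
The state is a dict: "t": time; "q": joint angles; "qvel": joint speeds; "tau": joint torques, N m; "eef_pos": TCP position; "eef_rot": TCP orientation; "force": force on the tool from outside, world axes, zero at the start; "wrist_torque": the same for the moment, N m; "grip_width": finger opening in mm.
Only numpy, scipy, OpenCV 4.12 (cv2) and the standard library are available. Lean on these libraries where they do the work, as an engineer would, in place of code of your own. Each camera call takes 0.05 s, during which the arm holds its last target.

## Task

Bring the third filter into the light path: with a fingertip against the side of the black tab, push the tab along its slot from where it is parked through the clicks, feel for the first and second, and stop in the third click without going on past it. Then press the round button on the shutter box fully down and let it come up again, not before the third filter is in. Only push and press: do not pinch the tab, and leave the loose things on the bench where they are.

Things in the scene. Friction and masses are not known exactly. Their poses are not given: they have to be found in the camera images.
- filter_unit: Filter changer, fixed: a white box 90 (x) by 210 (y) by 50 mm high, a 150 mm dark slot along the middle of its top, a short lens tube on its far (+x) side. Origin: centre of its underside; z up, y along the slot (within 0.35 rad of world y). Five engraved ticks on its top, on the +x side of the slot, mark the clicks: in a click the tab's middle is level with its tick.
- lever (a joint): Slide of the black tab in m: 0 at the slot's -y end (robot's right), growing to the unit's +y, at most 0.132. Parked at 0.002 to 0.034, on a smooth stretch (1 to 2 N). Clicks at 0.057, 0.075, 0.093 (third), 0.111, 0.129. Leaving a click takes 9 to 12 N, fading to nothing at the crest 9 mm before the next click (first crest 0.048); 1 to 3 mm past it the tab snaps ahead by itself into the click and stays.
- tab_top (a point): Centre of the top of the black upright tab (26 mm across the slot, 12 mm along it, 32 mm tall; its top is 86 mm and its lower edge 54 mm above the table). In the filter changer's frame it lies at x = 0, y = lever - 0.066 m.
- tab_near: The half of the tab (6 mm thick) that faces the unit's -y; its -y face is the one to push. Its origin is in the tab's middle plane, 50 mm above the table.
- tab_far: The other half of the tab (6 mm thick), facing the unit's +y. Same origin.
- shutter_box: Shutter control box, fixed, grey, 110 (x) by 80 (y) by 40 mm high, left or right of the filter changer (a plain black-lidded slide box of the same size, with no button, is on the other side). On top: a round push button in a black collar and, farther off (+x), a small fixed black knob that is not the button. Origin: centre of its underside.
- shutter_top (a point): Centre of the top of the shutter push button (round, white, 26 mm across), about 22 mm towards the box's -x from its middle. It is pressed straight down.
- shutter (a joint): Travel of the shutter button in m: 0 released, 0.006 fully down; sprung, fully down takes 4 N, and it comes back up by itself.
- mount_a: loose black resin specimen mount, a disc 30 mm across and 20 mm high with a small steel face on top, left of the filter changer. Not part of the job. Origin: centre of its underside.
- mount_b: the same kind of mount, right of the filter changer. Not part of the job. Origin: centre of its underside.
- mount_c: the same kind of mount, on the robot's side of the filter changer. Not part of the job. Origin: centre of its underside.
- objective: loose steel microscope objective standing on the table, 27 mm across, 46 mm high. Not part of the job. Origin: centre of its underside.
- eyepiece: loose black eyepiece standing beyond the filter changer, 38 mm across, 56 mm high. Not part of the job. Origin: centre of its underside.
- jar: loose lidded jar, 52 mm across, 60 mm high, beyond the filter changer. Not part of the job. Origin: centre of its underside.
- bottle: loose white plastic bottle, 56 mm across, 140 mm high, beyond the filter changer. Not part of the job. Origin: centre of its underside.
There are look-alikes about, which are no part of the job. What is shaped like the filter_unit but pink or turquoise is not meant.

How it is judged:
By the outcome, as a careful person would: the job done as asked, in the order asked, and still so for the second after the job is handed in, with the robot touching nothing.
It also fails if it takes over 56 s, if anything falls off the work surface, if the arm or the gripper's body presses on something with over 40 N, if the wrist force passes 120 N, or if a joint passes its speed limit or range.

## Working session

There is one attempt and no reset: what is moved stays moved. The work goes in short steps, each a Python script; the robot and the scene stay as the last script left them, time stands still between calls to the robot, and variables do not carry over. Pictures are saved under pics/ and viewed, and the job is handed in when it is done.

```bash
mkdir -p pics; ls; python3 - <<'E'
from plant import ctrl,sensors,optics
import cv2,numpy as np
for n in ("scene","top"):
    p,d=optics.grab_frame(n); cv2.imwrite(f"pics/{n}0.png",p[:,:,::-1]); np.save(f"pics/{n}0.npy",d)
    print(n,optics.camera_params(n))
print(ctrl.tcp_to_tips,sensors.read_state())
E
```

```text
pics
scene {'mtx': array([[446.98298116,   0.        , 319.17486767],
       [  0.        , 446.98298116, 237.50427041],
       [  0.        ,   0.        ,   1.        ]]), 'R': array([[ 0.47451824,  0.88021847, -0.00692049],
       [ 0.46289194, -0.25621282, -0.84857884],
       [-0.74870788,  0.3994627 , -0.52902368]]), 't': array([-170.94565985, -189.81968014, 1399.51477147])}
top {'mtx': array([[546.22325297,   0.        , 320.82767974],
       [  0.        , 546.22325297, 233.16767967],
       [  0.        ,   0.        ,   1.        ]]), 'R': array([[-2.58443085e-02, -9.99663092e-01, -2.40315548e-03],
       [-9.94858988e-01,  2.59554254e-02, -9.78872309e-02],
       [ 9.79166268e-02, -1.39026964e-04, -9.95194612e-01]]), 't': array([ -74.297824  ,  543.67661911, 1293.40658649])}
25.0 {'t': 0.1, 'q': array([ 1.14348107e+00,  2.07322386e-01,  1.54283744e+00,  3.85889433e-06,
        1.39351287e+00, -1.50524844e-01]), 'qvel': array([-9.19729508e-04, -2.90073528e-03, -3.57938691e-03,  5.69244286e-05,
       -3.48189363e-04, -1.50637241e-03]), 'tau': array([-1.55402231e-03, -3.84090614e+01, -2.92550004e+01, -2.75220800e-04,
        4.89155515e-03, -1.65083563e-06]), 'eef_pos': array([156.88321797, 552.51361994, 255.23637578]), 'eef_rot': array([[-9.61937151e-01,  2.73269405e-01, -8.65483876e-04],
       [ 2.73270594e-01,  9.61935344e-01, -1.89142813e-03],
       [ 3.15670089e-04, -2.05594628e-03, -9.99997837e-01]]), 'force': array([ 0.71710495,  0.01468654, -0.25009438]), 'wrist_torque': array([ 0.07980241, -0.02497757,  0.03149157]), 'grip_width': 85.15316788835744}
```

View pics/scene0.png

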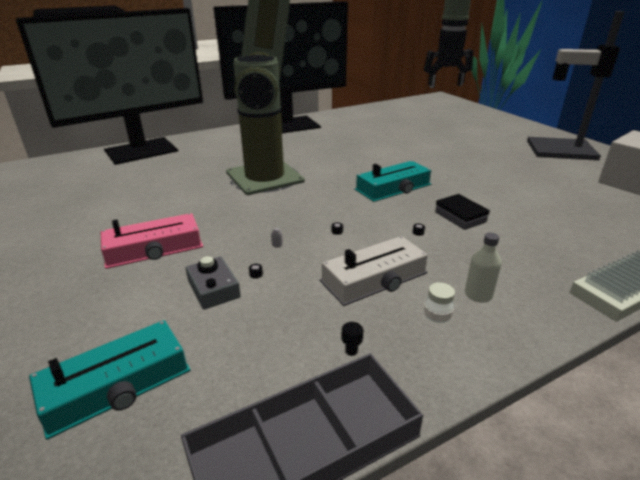

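View pics/top0.png

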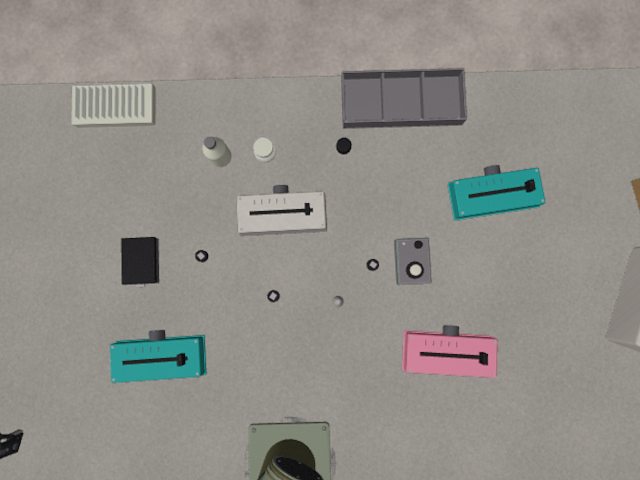

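The white filter unit is at top-view px (237–326, 190–235), with its tab at about (308,209), the right-hand (-y) end. The shutter box is at (413,261) with its button at (415,270). Next I'll get rough positions from the top camera, then use wrist views.

```bash
cat > h.py <<'E'
import numpy as np,cv2
from plant import ctrl,sensors,optics
def ray_plane(c,R,t,uv,z):
    K=c['mtx']; d=np.linalg.inv(K)@np.array([uv[0],uv[1],1.]); o=-R.T@t; w=R.T@d
    return o+w*(z-o[2])/w[2]
def proj(c,R,t,X):
    p=c['mtx']@(R@np.asarray(X,float)+t); return p[:2]/p[2]
def wristRT(s):
    c=optics.camera_params("wrist"); T=c['T_tool_cam']
    W=np.eye(4);W[:3,:3]=s['eef_rot'];W[:3,3]=s['eef_pos'];M=W@T
    return c,M[:3,:3].T,-M[:3,:3].T@M[:3,3]
def R_yaw(a): # tool z down, tool x axis at angle a in world
    return np.array([[np.cos(a),np.sin(a),0],[np.sin(a),-np.cos(a),0],[0,0,-1.]])
E
python3 - <<'E'
from h import *
d=np.load('pics/top0.npy');c=optics.camera_params('top')
def P(u,v):
    z=d[v,u];x=np.linalg.inv(c['mtx'])@[u,v,1]*z;return c['R'].T@(x-c['t'])
for n,u in dict(tab=(308,209),boxtop=(300,222),slotL=(250,212),slotR=(312,210),btn=(415,270),knob=(418,244),sb=(400,255),obj=(338,300),ma=(201,256),mb=(373,265),mc=(273,296)).items(): print(n,u,P(*u).round(1))
print(optics.camera_params('wrist'))
p=cv2.imread('pics/top0.png');cv2.imwrite('pics/topc.png',cv2.resize(p[180:300,220:440],None,fx=3.6,fy=3.6,interpolation=cv2.INTER_CUBIC))
E
```

```text
tab (308, 209) [593.2 -60.   82.9]
boxtop (300, 222) [567.  -39.6  52.3]
slotL (250, 212) [594.5  79.2  49. ]
slotR (312, 210) [595.2 -68.8  50.4]
btn (415, 270) [ 446.  -305.9   62.2]
knob (418, 244) [ 507.3 -317.2   52.9]
sb (400, 255) [ 483.  -275.3   41.9]
obj (338, 300) [ 380.6 -124.8   42.2]
ma (201, 256) [494.3 202.9  20.1]
mb (373, 265) [ 461.7 -212.3   19.8]
mc (273, 296) [393.6  30.4  19.6]
{'mtx': array([[406.44103915,   0.        , 317.19650888],
       [  0.        , 406.44103915, 238.21368847],
       [  0.        ,   0.        ,   1.        ]]), 'T_tool_cam': array([[-2.66216310e-04, -9.61848434e-01, -2.73582746e-01,
         7.03867989e+01],
       [ 9.99999880e-01, -3.68433627e-04,  3.22246305e-04,
        -5.24801173e-01],
       [-4.10749187e-04, -2.73582627e-01,  9.61848417e-01,
        -1.19048769e+02],
       [ 0.00000000e+00,  0.00000000e+00,  0.00000000e+00,
         1.00000000e+00]])}
```

View pics/topc.png

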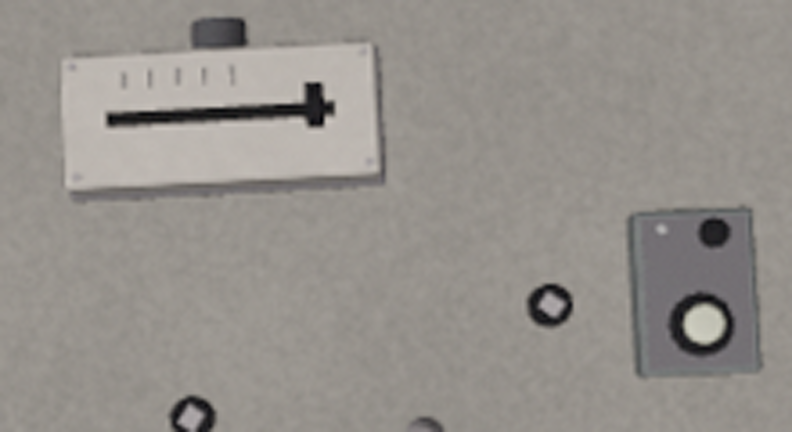

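```bash
python3 - <<'E'
from h import *
try:
    ctrl.move_ptp([560,-20,230],R_yaw(np.pi/2))
except Exception as e: print(e)
ctrl.gripper_to(0,force=40)
for i,pos in enumerate([None,[620,-60,230]]):
    if pos is not None: ctrl.move_l(pos)
    s=sensors.read_state();p,d=optics.grab_frame('wrist')
    cv2.imwrite(f'pics/w{i}.png',p[:,:,::-1]);np.savez(f'pics/w{i}.npz',pos=s['eef_pos'],rot=s['eef_rot'],d=d)
    print(s['t'],s['eef_pos'],s['q'].round(3),s['grip_width'],s['force'],ctrl.tcp_to_tips)
E
```

```text
3.35 [559.99304155 -20.05413378 229.99620758] [-0.19   0.198  1.607 -0.     1.336 -0.19 ] -0.14959505239987067 [ 0.14876543 -0.43679168 -0.20765406] 25.0
4.0333 [619.49883139 -59.80289345 229.55803612] [-0.235  0.328  1.446  0.     1.369 -0.235] 0.056899453038221956 [-0.64899287 -0.06372283 -0.1923276 ] 25.0
```

View pics/w0.png

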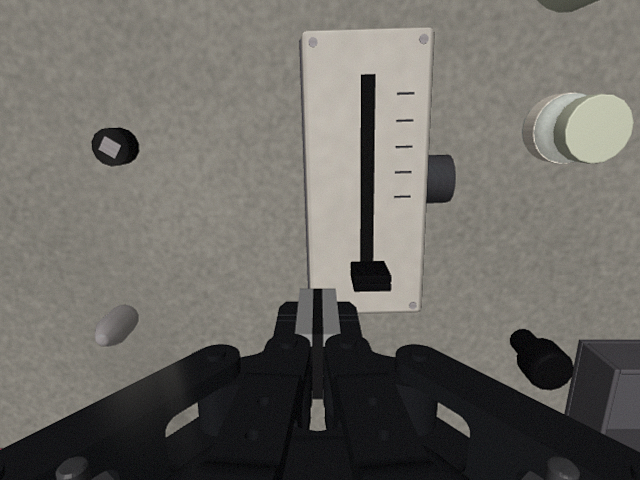

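View pics/w1.png

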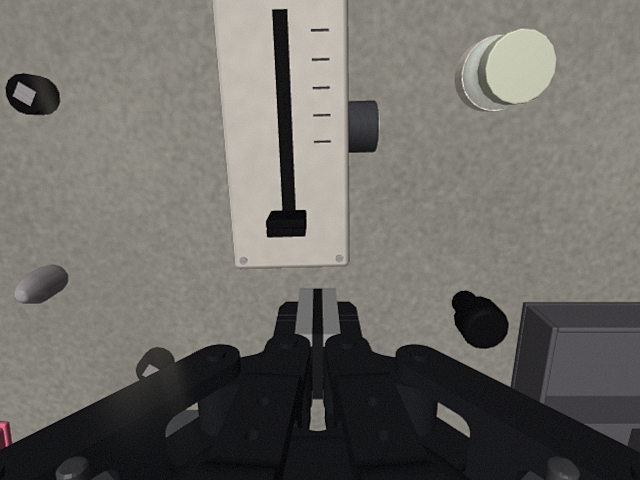

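w0 shows the white unit with its slot starting at (368,75), ticks at (405,94) to (402,197), and the tab at about (370,275). w1 shows the tab at about (286,223). I'll enlarge both.

```bash
python3 - <<'E'
import cv2,numpy as np
a=cv2.imread('pics/w0.png');b=cv2.imread('pics/w1.png')
f=lambda x:cv2.resize(x,None,fx=6,fy=6,interpolation=cv2.INTER_CUBIC)
a1=a[250:320,340:405];b1=b[200:270,255:320]
g=lambda x:np.clip(f(x).astype(float)*2.0+15,0,255).astype(np.uint8)
cv2.imwrite('pics/wc.png',np.hstack([g(a1),g(b1)]))
E
```

```text
(no output)
```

View pics/wc.png

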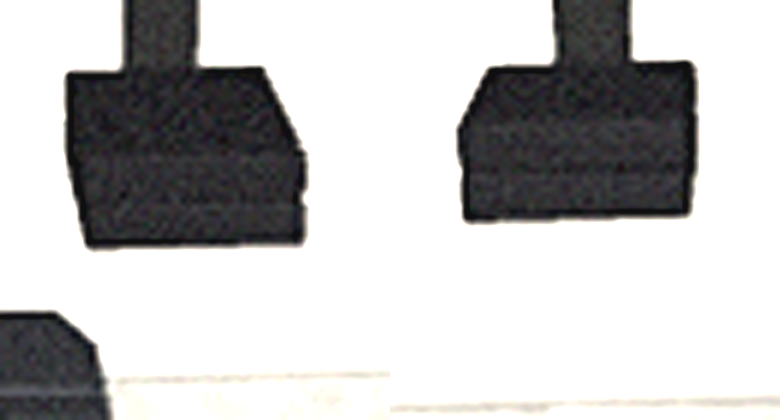

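```bash
python3 - <<'E'
from h import *
V=[]
c=optics.camera_params('wrist')
for i in (0,1):
    z=np.load(f'pics/w{i}.npz'); V.append(wristRT(dict(eef_pos=z['pos'],eef_rot=z['rot'])))
def tri(u0,u1):
    Ps=[c['mtx']@np.c_[R,t] for _,R,t in V]
    X=cv2.triangulatePoints(Ps[0],Ps[1],np.array(u0,float),np.array(u1,float))
    return (X[:3]/X[3]).ravel()
print('tab top',tri((371.7,282.8),(285.7,227.7)))
print('tab z86', [ray_plane(*v,u,86).round(1) for v,u in zip(V,[(371.7,282.8),(285.7,227.7)])])
print('tick1..5 w0',*[ray_plane(*V[0],u,50).round(1) for u in [(402.5,197),(403,172),(404,147),(404.5,120.5),(405,93.5)]])
print('tick w1',*[ray_plane(*V[1],u,50).round(1) for u in [(322,142),(322,115),(321,87.5),(320,59),(319.5,30)]])
print('tick tri',tri((402.5,197),(322,142)),tri((405,93.5),(319.5,30)))
for i in (0,1):
    g=cv2.imread(f'pics/w{i}.png').min(2); m=(g>150).astype(np.uint8); n,l,st,ce=cv2.connectedComponentsWithStats(m)
    # restrict to unit
    k=l[240,330] if i==0 else l[150,240]
    mm=(l==k).astype(np.uint8); cn=max(cv2.findContours(mm,0,1)[0],key=cv2.contourArea)
    ap=cv2.approxPolyDP(cn,4,True)[:,0]; print(i,st[k],ap.tolist())
    for q in ap: print(q,ray_plane(*V[i],q,50).round(1))
E
```

```text
tab top [597.00073429 -58.36034285  84.46745916]
tab z86 [array([596.7, -57.8,  86. ]), array([597.2, -57.9,  86. ])]
tick1..5 w0 [622.3  -4.   50. ] [621.6  14.4  50. ] [621.3  32.3  50. ] [620.6  50.6  50. ] [619.9  68.6  50. ]
tick w1 [621.6  -3.8  50. ] [621.5  14.7  50. ] [620.8  32.9  50. ] [620.1  51.1  50. ] [619.7  68.9  50. ]
tick tri [621.60899933  -3.59121837  52.93597346] [619.64591124  68.59867881  51.36190073]
0 [  303    28   129   284 28111] [[430, 28], [303, 33], [311, 287], [335, 287], [337, 300], [349, 300], [358, 311], [418, 308]]
[430  28] [634.1 109.8  50. ]
[303  33] [549.4 106.8  50. ]
[311 287] [553.9 -76.1  50. ]
[335 287] [572.9 -76.1  50. ]
[337 300] [574.7 -87.2  50. ]
[349 300] [584.3 -87.2  50. ]
[358 311] [591.7 -96.9  50. ]
[418 308] [639.9 -94.2  50. ]
1 [  213     0   133   267 27699] [[213, 0], [235, 264], [345, 263], [343, 0]]
[213   0] [549.9  86.8  50. ]
[235 264] [554.1 -96.3  50. ]
[345 263] [639.7 -95.4  50. ]
[343   0] [635.1  86.8  50. ]
```

```bash
cat >> h.py <<'E'
YAW=0.027
yu=np.array([-np.sin(YAW),np.cos(YAW),0]); xu=np.array([np.cos(YAW),np.sin(YAW),0])
T0=np.array([597,-58.,0]); L0=3.0   # tab at L0
def pose(lev,z=85.): # TCP for which finger flank would be touching tab at lever lev (mm)
    p=T0+yu*(lev-L0-17.); return np.array([p[0],p[1],z])
def levof(p): return float((p-T0)@yu+L0+17)
E
python3 - <<'E'
from h import *
R=R_yaw(np.pi/2+YAW)
ctrl.move_ptp(pose(-13,130),R); ctrl.move_l(pose(-13,85)); ctrl.hold(.2)
s=sensors.read_state();print(s['t'],s['eef_pos'],s['force'].round(2),pose(-13,85))
f0=s['force']
for l in range(-11,29,2):
    ctrl.move_l(pose(l),vel=30); s=sensors.read_state(); f=s['force']-f0
    print(l,round(s['t'],2),round(levof(s['eef_pos']),2),'fy',round(float(f@yu),2),'fx',round(float(f@xu),2),'fz',round(float(f[2]),2))
p,d=optics.grab_frame('wrist');cv2.imwrite('pics/p1.png',p[:,:,::-1])
E
```

```text
5.2417 [599.36004566 -91.26828395  86.96221798] [-0.6  -0.84 -0.47] [597.89089175 -90.98797223  85.        ]
-11 5.49 -10.91 fy 1.24 fx 1.8 fz 0.97
-9 5.74 -8.84 fy 1.73 fx 0.14 fz 0.86
-7 5.99 -6.88 fy 0.74 fx 0.59 fz 0.47
-5 6.24 -4.86 fy 0.38 fx 0.78 fz 0.35
-3 6.49 -2.86 fy 0.95 fx 0.04 fz 0.46
-1 6.74 -0.85 fy 0.87 fx 0.91 fz -0.16
1 6.99 1.15 fy 1.66 fx 0.27 fz 1.43
3 7.24 3.11 fy -0.07 fx 0.71 fz 1.16
5 7.49 5.14 fy 1.57 fx 1.14 fz -0.68
7 7.74 7.25 fy -0.18 fx 1.05 fz 0.76
9 7.99 9.53 fy 1.34 fx 1.03 fz 1.1
11 8.24 11.57 fy 2.57 fx -0.39 fz 1.35
13 8.49 13.47 fy 0.82 fx 0.36 fz -0.27
15 8.74 15.5 fy 0.71 fx 0.51 fz 0.28
17 8.99 17.39 fy 0.95 fx 1.0 fz 0.02
19 9.24 19.44 fy -0.81 fx 1.76 fz 0.38
21 9.49 21.48 fy 0.53 fx 1.76 fz 0.29
23 9.74 23.53 fy 1.06 fx 0.56 fz -0.0
25 9.99 25.44 fy 0.07 fx 0.16 fz 0.63
27 10.24 27.44 fy 1.19 fx 0.91 fz 0.05
```

View pics/p1.png

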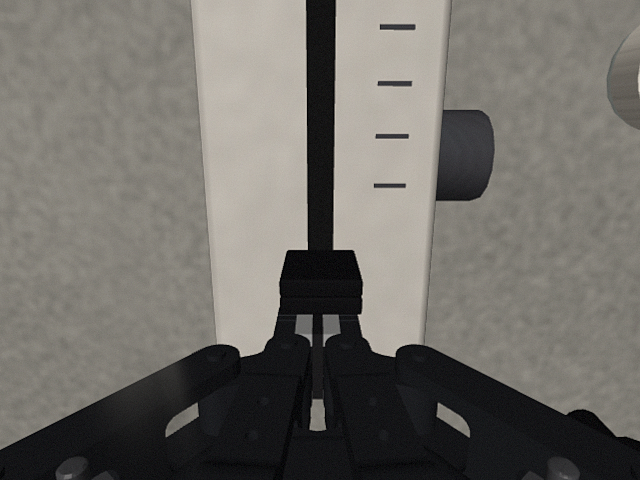

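The tab (top at rows ~285–313, col 320) is in contact and centred on the fingers. Its position agrees with the force-free stretch. Next is the first click.

```bash
cat >> h.py <<'E'
def meas(n=4):
    F=[];
    for _ in range(n):
        ctrl.hold(.02); s=sensors.read_state(); F.append(s['force'])
    return s,np.mean(F,0)
def step(l,vel=30):
    ctrl.move_l(pose(l),vel=vel); s,f=meas()
    print(l,round(s['t'],2),round(levof(s['eef_pos']),2),'fy',round(float(f@yu),2),'fx',round(float(f@xu),2),'fz',round(float(f[2]),2),flush=True)
    return float(f@yu)
def snap(n):
    p,d=optics.grab_frame('wrist');cv2.imwrite(f'pics/{n}.png',p[:,:,::-1])
E
python3 - <<'E'
from h import *
for l in [35,38,40,42,44,45,46,47,48,49,50,51]: step(l)
snap('p2')
E
```

```text
35 10.78 35.33 fy -0.93 fx 0.12 fz -0.31
38 11.09 38.49 fy -0.34 fx -0.0 fz 0.47
40 11.41 39.74 fy -3.82 fx 0.02 fz 0.03
42 11.72 40.71 fy -6.44 fx -0.17 fz 0.35
44 12.04 42.26 fy -7.92 fx -0.78 fz 0.21
45 12.36 43.16 fy -7.83 fx -0.99 fz 0.36
46 12.68 44.58 fy -6.35 fx -0.7 fz -0.41
47 12.99 46.37 fy -4.73 fx -0.54 fz 0.28
48 13.31 48.71 fy -1.04 fx -0.44 fz 0.73
49 13.62 49.74 fy 0.03 fx 0.19 fz 0.21
50 13.94 50.16 fy 0.07 fx 0.41 fz -0.17
51 14.26 51.04 fy -0.29 fx 0.48 fz 0.09
```

View pics/p2.png

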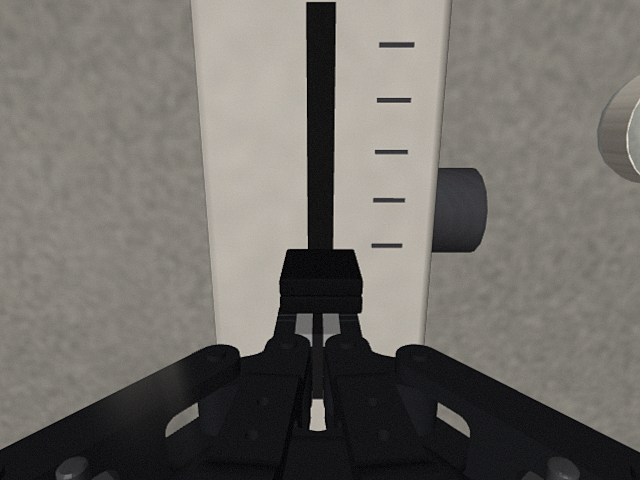

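```bash
python3 - <<'E'
from h import *
for l in [52,53]: step(l)
snap('p3')
E
```

```text
52 14.62 52.02 fy -0.15 fx -0.16 fz 0.47
53 14.94 53.01 fy 0.01 fx 0.23 fz 0.09
```

View pics/p3.png

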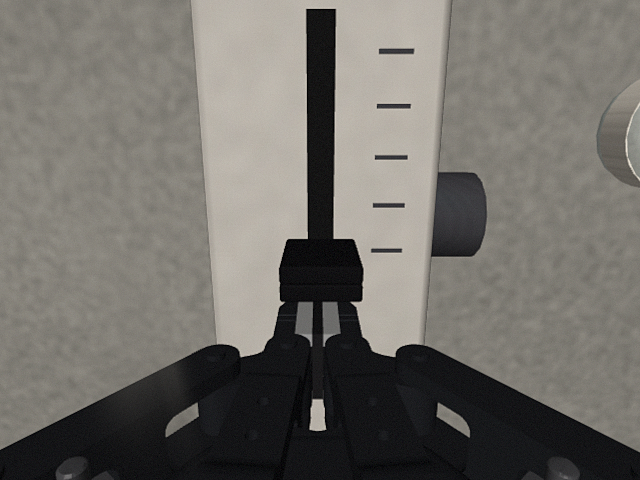

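The tab's edges have moved ahead (front edge row 250 to 240) and the force is zero, so it snapped into click 1. Now the second click.

```bash
python3 - <<'E'
from h import *
for l in [56,58,60,62,64,65,66,67,68,69,70,71]: step(l)
snap('p4')
E
```

```text
56 15.31 56.12 fy -0.32 fx -0.01 fz 0.01
58 15.62 57.66 fy -1.85 fx -0.35 fz -0.24
60 15.94 58.25 fy -6.2 fx -0.08 fz -0.37
62 16.26 59.21 fy -8.62 fx -0.64 fz -0.33
64 16.57 62.46 fy -5.12 fx -0.3 fz -0.36
65 16.89 63.84 fy -5.46 fx -0.64 fz -0.08
66 17.21 65.89 fy -3.25 fx -0.06 fz -0.08
67 17.52 67.96 fy -0.13 fx -0.4 fz -0.65
68 17.84 68.31 fy 0.19 fx 0.22 fz 0.24
69 18.16 69.02 fy 0.08 fx -0.31 fz 0.3
70 18.48 70.01 fy -0.32 fx -0.22 fz 0.08
71 18.79 71.03 fy -0.36 fx 0.06 fz -0.3
```

View pics/p4.png

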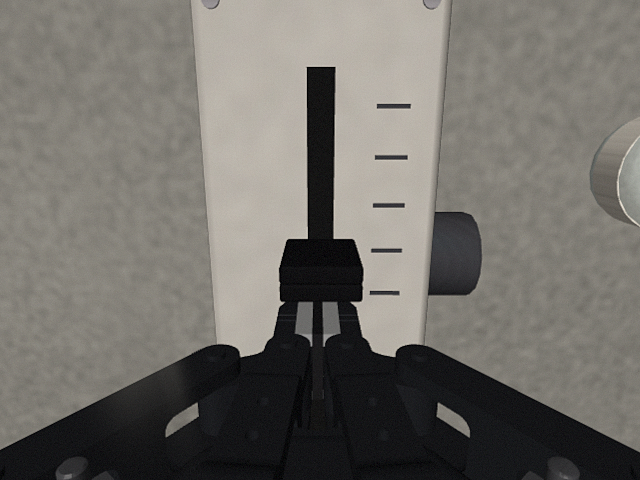

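This is the same picture as in click 1, shifted by one tick (18 mm), so the tab is in click 2. Repeat the steps +18 mm for the third click.

```bash
python3 - <<'E'
from h import *
for l in [75,78,80,82,83,84,85,86,87,88]: step(l)
snap('p5')
E
```

```text
75 19.19 75.18 fy 0.07 fx 0.16 fz 0.21
78 19.51 76.19 fy -5.4 fx -0.37 fz -0.41
80 19.82 76.84 fy -8.68 fx -0.42 fz -0.31
82 20.14 79.75 fy -5.89 fx -0.57 fz 0.02
83 20.46 81.05 fy -5.57 fx -0.49 fz 0.12
84 20.77 82.81 fy -4.63 fx -0.66 fz 0.13
85 21.09 85.45 fy -0.71 fx -0.24 fz 0.01
86 21.41 86.59 fy -0.36 fx 0.12 fz -0.28
87 21.73 87.13 fy 0.0 fx 0.23 fz 0.04
88 22.04 88.01 fy -0.07 fx 0.29 fz 0.38
```

View pics/p5.png

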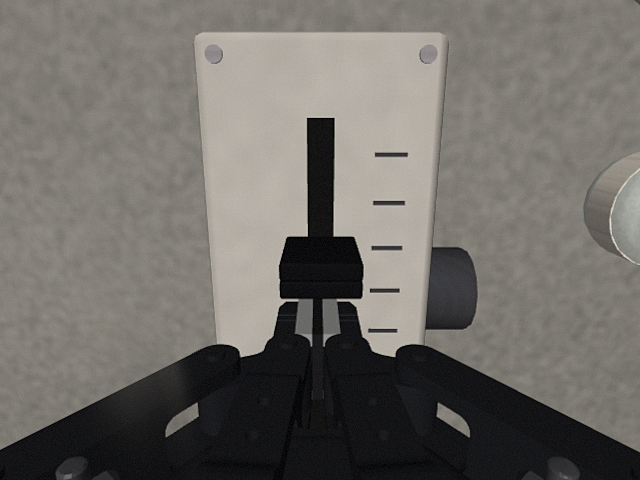

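```bash
python3 - <<'E'
from h import *
ctrl.move_l(pose(76),vel=100); ctrl.move_l(pose(70,230),vel=200)
def shot(n):
    s=sensors.read_state();p,d=optics.grab_frame('wrist')
    cv2.imwrite(f'pics/{n}.png',p[:,:,::-1]);np.savez(f'pics/{n}.npz',pos=s['eef_pos'],rot=s['eef_rot'],d=d); print(n,s['t'],s['eef_pos'])
ctrl.hold(.1);shot('v0')
ctrl.move_ptp([430,-345,220],R_yaw(np.pi/2)); ctrl.hold(.1);shot('b0')
ctrl.move_l([480,-315,220]); ctrl.hold(.1);shot('b1')
f=lambda n:cv2.imread(f'pics/{n}.png')[40:400,140:540]
cv2.imwrite('pics/bb.png',np.hstack([f('b0'),f('b1')]))
E
```

```text
v0 23.3333 [594.28648098  -7.72291103 227.61014011]
b0 24.8833 [ 430.82103846 -344.0431105   220.0222681 ]
b1 25.575 [ 479.41868596 -315.23035682  219.86125602]
```

View pics/v0.png

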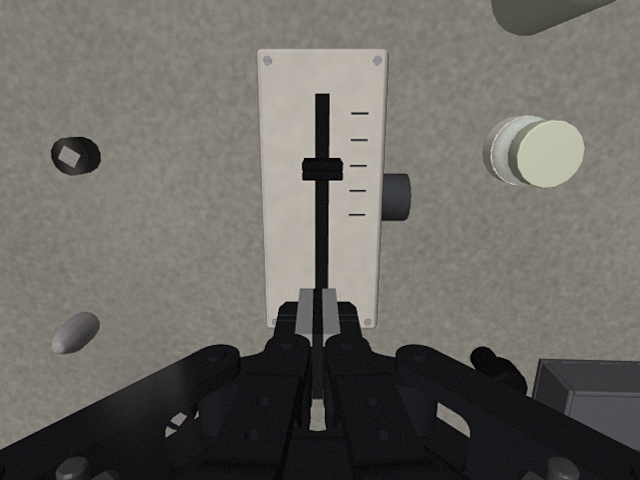

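View pics/bb.png

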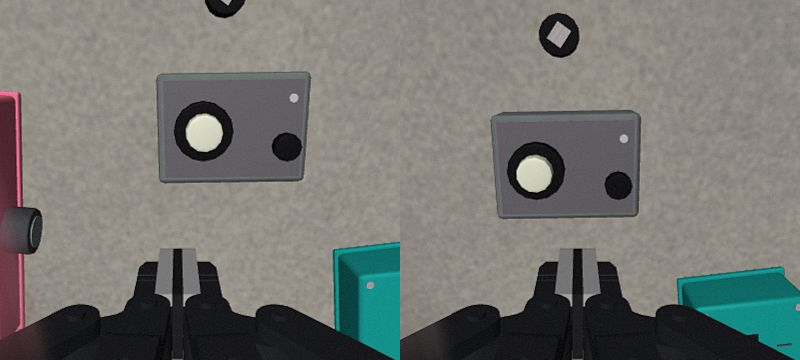

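In v0 the tab (322,170) is level with the third tick at row 166. The button is at about (344,173) in b0 and (274,213) in b1. Next I'll compute positions.

```bash
python3 - <<'E'
from h import *
V={}
for n in ('v0','b0','b1'):
    z=np.load(f'pics/{n}.npz'); V[n]=wristRT(dict(eef_pos=z['pos'],eef_rot=z['rot']))
print('ticks',*[ray_plane(*V['v0'],u,50).round(1) for u in [(357,214.5),(357.5,190.5),(358,165.5),(359,139.5),(360,113)]])
im=cv2.imread('pics/v0.png');cv2.imwrite('pics/v0c.png',cv2.resize(np.clip(im[100:225,280:410]*1.5,0,255).astype(np.uint8),None,fx=4.5,fy=4.5,interpolation=cv2.INTER_CUBIC))
uv=[]
for n,(a,b) in dict(b0=(344,173),b1=(274,213)).items():
    im=cv2.imread(f'pics/{n}.png').astype(int); 
    m=(im.min(2)>150).astype(np.uint8); k,l,st,ce=cv2.connectedComponentsWithStats(m); j=l[b,a]
    print(n,im[b,a],st[j],ce[j]); uv.append(ce[j])
    for z in (56,58,60,62): print(ray_plane(*V[n],ce[j],z).round(1),end=' ')
P=[V[n][0]['mtx']@np.c_[V[n][1],V[n][2]] for n in ('b0','b1')]
X=cv2.triangulatePoints(P[0],P[1],uv[0],uv[1]);print('tri',(X[:3]/X[3]).ravel())
for n,u in (('b0',uv[0]),('b1',uv[1])):
    z=np.load(f'pics/{n}.npz');u=u.round().astype(int);dd=z['d'][u[1],u[0]];c,R,t=V[n]
    print(n,'depth pt',(R.T@(np.linalg.inv(c['mtx'])@[u[0],u[1],1]*dd-t)).round(1))
E
```

```text
ticks [622.   -3.5  50. ] [621.4  14.5  50. ] [620.8  32.6  50. ] [620.5  50.9  50. ] [620.2  68.8  50. ]
b0 [195 215 213] [ 326  154   37   38 1042] [343.79942418 172.38771593]
[ 448.1 -307.9   56. ] [ 448.  -307.6   58. ] [ 447.8 -307.4   60. ] [ 447.7 -307.2   62. ] b1 [189 212 209] [257 196  35  36 943] [273.45387063 214.0233298 ]
[ 447.1 -308.6   56. ] [ 447.3 -308.1   58. ] [ 447.5 -307.7   60. ] [ 447.7 -307.2   62. ] tri [ 447.71539295 -307.19471014   62.06674252]
b0 depth pt [ 447.8 -306.9   62.1]
b1 depth pt [ 447.6 -306.9   63.5]
```

View pics/v0c.png

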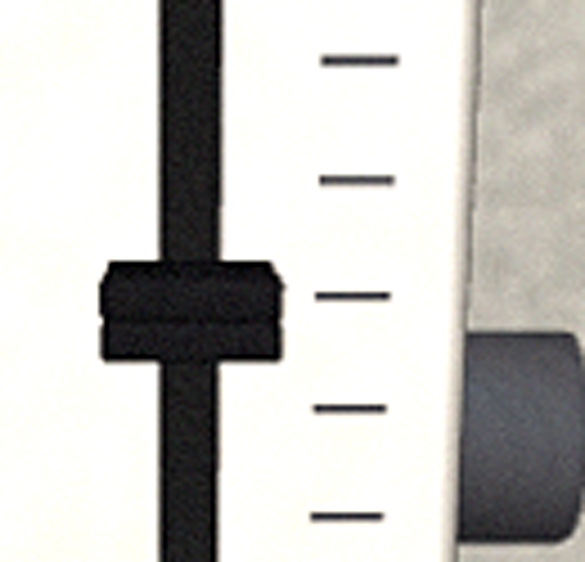

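```bash
python3 - <<'E'
from h import *
z=np.load('pics/v0.npz');v=wristRT(dict(eef_pos=z['pos'],eef_rot=z['rot']))
a=ray_plane(*v,(322.2,171.3),86);print('tab',a,'lever vs tick3',93+(a-np.array([620.8,32.6,86]))@yu)
z=np.load('pics/b0.npz');c,R,t=wristRT(dict(eef_pos=z['pos'],eef_rot=z['rot']));
for u in [(318,171),(369,171),(344,200),(344,147),(400,150)]:
    print('collar',u,(R.T@(np.linalg.inv(c['mtx'])@[u[0],u[1],1]*z['d'][u[1],u[0]]-t)).round(1))
B=np.array([447.7,-307.2])
ctrl.move_ptp([*B,115],R_yaw(np.pi/2)); ctrl.move_l([*B,93],vel=60); ctrl.hold(.2)
s,f=meas();print(s['t'],s['eef_pos'],f.round(2))
f0=f
for h in [90,88,87,86,85,84,83,82,81,80,79,78,77]:
    ctrl.move_l([*B,h],vel=20); s,f=meas(); print(h,round(s['t'],2),s['eef_pos'].round(2),(f-f0).round(2))
    if (f-f0)[2]>9: break
E
```

```text
tab [594.69618664  31.83747072  86.        ] lever vs tick3 92.94246597137965
collar (318, 171) [ 430.2 -307.2   54.2]
collar (369, 171) [ 465.6 -307.    54.9]
collar (344, 200) [ 448.9 -328.    52.1]
collar (344, 147) [ 448.1 -290.9   53.3]
collar (400, 150) [ 489.  -293.6   41.4]
26.925 [ 447.88339746 -307.32530102   93.26845814] [-0.32  0.03  0.09]
90 27.29 [ 447.63 -307.13   89.89] [-0.02  0.09 -0.22]
88 27.61 [ 447.65 -307.16   87.92] [ 0.29 -0.08  0.24]
87 27.93 [ 447.81 -307.3    87.11] [ 0.34 -0.54  0.4 ]
86 28.24 [ 447.86 -307.36   86.19] [ 0.65 -0.31  0.92]
85 28.56 [ 447.83 -307.33   85.11] [ 0.27 -0.36  1.85]
84 28.88 [ 447.83 -307.32   84.11] [ 0.28 -0.98  2.64]
83 29.19 [ 447.82 -307.33   83.11] [ 1.07 -0.15  2.67]
82 29.51 [ 447.83 -307.34   82.13] [ 1.19 -0.22  3.17]
81 29.82 [ 447.79 -307.32   81.07] [ 1.17 -0.37  4.01]
80 30.14 [ 447.86 -307.35   80.97] [-0.95  1.09  9.42]
```

Lever measures 92.9 (target 93). The button travelled about 6 mm (87 to 81) with the force rising to 4 N and then a hard stop at 9.4 N, so it is fully down. Next I'll release it and check.

```bash
python3 - <<'E'
from h import *
ctrl.hold(.2)
ctrl.move_l([447.7,-307.2,120],vel=60); ctrl.move_l([430,-345,220],vel=200); ctrl.hold(.2)
s=sensors.read_state();p,d=optics.grab_frame('wrist');cv2.imwrite('pics/e0.png',p[:,:,::-1])
c,R,t=wristRT(s);m=(p.min(2)>150).astype(np.uint8);k,l,st,ce=cv2.connectedComponentsWithStats(m);q=ce[l[173,344]];u=q.round().astype(int)
print('button now',(R.T@(np.linalg.inv(c['mtx'])@[u[0],u[1],1]*d[u[1],u[0]]-t)).round(1))
ctrl.move_ptp(pose(70,230),R_yaw(np.pi/2+YAW));ctrl.hold(.1)
s=sensors.read_state();p,d=optics.grab_frame('wrist');cv2.imwrite('pics/e1.png',p[:,:,::-1])
print(s['t'],s['eef_pos'],s['force'])
p,d=optics.grab_frame('top');cv2.imwrite('pics/e2.png',p[:,:,::-1])
a=cv2.imread('pics/e1.png')[100:320,200:450];b=cv2.imread('pics/e2.png')[120:340,60:480]
cv2.imwrite('pics/e.png',np.hstack([a,b]))
E
```

```text
button now [ 447.8 -307.1   63.4]
33.6 [595.51167119  -9.45870184 229.95245423] [0.53476277 0.27932388 0.59631218]
```

View pics/e.png

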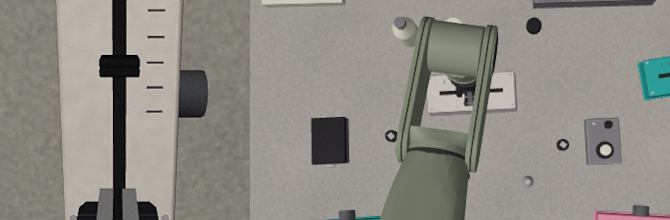

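The tab is still level with the third of the five ticks (crop row ~62), the button is back up at z ≈ 63, and the loose things look unmoved. The robot is clear of everything, so I'm handing in.

```bash
python3 - <<'E'
from h import *
ctrl.finish_job(); print(sensors.read_state()['t'])
E
```

```text
the job is handed in; nothing more can be done
the job is handed in; nothing more can be done
```

The third filter is in the light path, and the shutter button was then pressed fully down and released. I handed the job in at about 34 s, against the 56 s limit.

- **Tab:** I pushed its -y face with the closed fingertips. The force peaked at about 8–9 N before each of the three clicks and fell to zero each time as the tab snapped ahead. I stopped pushing once it had snapped into the third. The wrist picture then put the lever at 92.9 mm (target 93), and it was still level with the third tick after the button press.
- **Button:** the fingertips met it at about z = 62 mm. It went down about 6 mm, the force rose to 4 N, and then it hit a hard stop (9.4 N when I stopped). It came back up to z ≈ 63 mm by depth, the same as before the press to within about 1 mm.
- **Surroundings:** the loose things that were visible in the last top picture had not moved. The arm hid the jar and the mount on the robot's side (mount_c) in that picture, so I did not recheck those two. The gripper was well clear of everything at hand-in.

No check failed. The triangulated height of the tab top was 84.5 mm against the stated 86 mm, which is within the calibration tolerance.

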